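# Load the cool pack into the cooling stand

## Robot

A 6-joint arm with a two-finger parallel gripper is mounted at the origin on a cart in front of the work surface, level with it; the furniture and walls round the work are solid. World frame = base frame: x ahead of the robot, y to its left, z up, the work surface at z = 0. Lengths are in m, angles in rad, forces in N, time in s.
With the tool pointing down it reaches from about 0.325 to 0.9 m from the base axis. Payload 6.1 kg.
Tool frame: the origin (TCP) lies at the very end of the fingers, on their centre line; the grasp point (between the pads) lies 19 mm behind it (arm.pinch_z is the distance from the TCP to the grasp point, in m); z points along the fingers, y is the line along which they close (so a half turn about z gives the same grasp; the last joint's range is limited). The gripper opens to 85 mm and grips with 20 to 120 N. Pads are 22 mm wide; open, the fingers measure 114 mm over their backs; the gripper's body (76 mm by 85 mm) begins 54 mm behind the grasp point. The pads swing forward as they close: fully open they stand 13 mm farther back than shut.
Start: joints at [-1.276, 0.22, 1.526, -0, 1.395, -0.126], TCP at [0.255, -0.57, 0.231] pointing down, gripper open.
Joint ranges: [-2.98, 2.98], [-0.91, 2.08], [0.09, 2.57], [-1.24, 4.39], [0.2, 2.65], [-2.68, 2.68]. Speed limits (rad/s): [2.57, 2.57, 3.01, 3.14, 3.14, 3.14].

## Interface

Orientations are given as a unit quaternion [x, y, z, w].
In Python, from workcell import arm, hand, planner, vision gives the robot as it stands. The module is installed in compiled form; this text tells all that it offers. Calls block until the motion is done:
- arm.move_ptp(position, orientation): joint-space move of the TCP to a pose.
- arm.movel(position, orientation=None, max_speed=0.15, contact_N=None): straight line of the TCP; orientation=None keeps the orientation; max_speed is the mean speed in m/s. With contact_N (N) it stops when the force on the tool has changed by that much, and returns True; else False.
- arm.move_joints(angles): joint-space move.
- hand.move_gripper(opening): finger opening in m; the grip force is fixed at half the most; returns when the fingers have stopped.
- arm.hold(seconds).
- planner.solve_ik(position, orientation): joint angles nearest the present ones, or None.
- arm.read_state(): the state.
- vision.capture(name): name is "side" or "top"; returns a dict with "img" (420x560x3 uint8, red, green, blue), "fx", "fy", "cx", "cy" (pixels), "k1" (the pictures are not rectified: a ray, as slopes to the right and down, at radius r is drawn at 1 + k1 r^2 times it, then the intrinsics apply), "origin" and "orientation" of the camera in the world. Camera axes: x right, y down, z forward; pixel columns grow to the right and rows downward; lengths in m; the calibration is good to about 2 mm. A picture is of the moment at which its call begins. There is no depth.
A pose or a line that the arm cannot do raises arm.MotionError and nothing moves.
- arm.job_done(): hands the job in; it is judged then, once.
The state is a dict: "time_s": time; "qpos": joint angles; "joint_vel": joint speeds; "joint_efforts": joint torques, N m; "tcp_pos": TCP position; "orientation": TCP orientation; "ft_force": force on the tool from outside, world axes, zero at the start; "torque": the same for the moment, N m; "finger_gap": finger opening in m; "finger_force": force on a finger pad.
Only numpy, scipy, OpenCV 4.12 (cv2) and the standard library are available. Lean on these libraries where they do the work, as an engineer would, in place of code of your own. Each camera call takes 0.05 s, during which the arm holds its last target. There are 200 camera calls.

## Task

Slide the flat white cool pack along the counter into the slot of the low metal cooling stand until it is fully home against the back, then swing the stand's wire keeper over and down across the mouth until it is shut. Leave the other things on the counter where they are.

Things in the scene. Friction and masses are not known exactly. Their poses are not given: they have to be found in the camera images.
- cool_pack: flat solid white plastic slab loose on the counter, 110 (its x) x 95 (y) x 24 mm thick, 0.2 to 0.4 kg, too wide to grasp: push it. Origin: centre of its underside; z up. Goes in with its x axis along the slot, either way round. Starts in front of the mouth, up to 40 mm off to the stand's +y, turned up to 0.35 rad. Fully home its origin is at x = +3, y = 0 mm in the stand's frame.
- stand: cooling stand, fixed: a low metal box 36 mm high, 127 mm wide, slot underneath open towards its -x. Origin on the counter, mid-slot; +x is the way the pack slides in, y across, z up. The counter is the slot's floor. Slot 99 mm wide, 27 mm high, side walls 14 mm. Cover plate begins at x = -46 mm, so fingers pointing down can push the pack's near edge to its home at x = -52 mm.
- slot_mouth (a point): middle of the slot's entry, on the counter, at the stand's x = -56 mm; from here two low cheeks (11 mm high) flare outwards on either side to a mouth about 118 mm wide at x = -82 mm
- slot_end (a point): middle of the back stop's face, on the counter, at the stand's x = +58 mm: the pack is fully home when its far edge touches this face
- keeper (a joint): angle of the keeper, rad: a U of 8 mm wire whose two arms (34 mm) pivot on the outsides of the stand's walls, with a straight bar 144 mm long between them. 0 = shut, the bar lying across the mouth (at a stop); it grows as the bar swings up and back over the cover, to 2.5. Starts open, standing up at 1.6 to 2.0; stays where left (friction 0.04 N m).
- keeper_hinge (a point): middle of the keeper's hinge axis, which runs along the stand's y at its x = -30 mm, 26 mm above the counter
- keeper_bar (a point): middle of the keeper's bar (8 mm thick), 34 mm from the hinge axis. Shut: at the stand's x = -63 mm, 17.5 mm above the counter, in front of the pack's near edge (clear only if the pack is within 6 mm of home). Open: about 59 mm above the counter, over the front of the cover; from there it is pushed towards -x and then down
- gaffer_roll: bystander: roll of wide grey tape, 99 mm across, 48 mm high, lying on the counter; origin at the centre of its underside
- mug_a: bystander: white mug, 102 mm high; origin at the centre of its underside
- soap_bottle: bystander: pump bottle of hand soap, 184 mm high; origin at the centre of its underside

How it is judged:
On the way:
1. the cool pack is fully home in the slot while the keeper is still open (x of cool_pack in the frame of stand above -0.002 m and y of cool_pack in the frame of stand between -0.006 and 0.006 m and value of joint keeper above 0.3 rad), for 0.2 s.
At the end, for the whole second after the job is handed in: The cool pack lies flat in the slot, within 5 mm of the back stop, along the slot to 0.08 rad and at rest, and the keeper is shut to within 0.1 rad (x of cool_pack in the frame of stand between -0.002 and 0.008 m and y of cool_pack in the frame of stand between -0.006 and 0.006 m and angle between the x axis of cool_pack and the x axis of stand, either way round below 0.08 rad and angle between cool_pack's own z axis and vertical below 0.08 rad and height (world z) of cool_pack below 0.006 m and linear speed of cool_pack below 0.01 m/s and value of joint keeper below 0.1 rad); the robot touches nothing.
It fails at once if a bystander is shifted by more than 30 mm (distance of any of gaffer_roll, mug_a, soap_bottle from where it was at the start of the episode above 0.03 m).
It also fails if it takes over 67 s, if anything falls off the work surface, if the arm or the gripper's body presses on something with over 40 N, if the wrist force passes 120 N, or if a joint passes its speed limit or range.

## Working session

There is one attempt and no reset: what is moved stays moved. The work goes in short steps, each a Python script; the robot and the scene stay as the last script left them, time stands still between calls to the robot, and variables do not carry over. Pictures are saved under pics/ and viewed, at most 11 in all, crops included, and the job is handed in when it is done.

```bash
mkdir -p pics; python3 - <<'E'
from workcell import arm,hand,planner,vision
import cv2,numpy as np
for n in("top","side"):
    c=vision.capture(n); cv2.imwrite(f"pics/{n}0.png",c["img"][:,:,::-1]); print({k:v for k,v in c.items() if k!="img"})
s=arm.read_state();print(s["time_s"],s["orientation"],s["finger_gap"],s["ft_force"])
E
```

```text
{'fx': 464.1511120384598, 'fy': 464.1511120384598, 'cx': 286.2069300618279, 'cy': 207.31523881881233, 'k1': -0.004342509853795965, 'origin': array([0.41113082, 0.2058733 , 1.40178412]), 'orientation': array([ 0.71528444, -0.69630516,  0.04013302, -0.04377953])}
{'fx': 448.7094845621456, 'fy': 448.7094845621456, 'cx': 275.30797034058935, 'cy': 210.38294128462874, 'k1': -0.14369573231899357, 'origin': array([ 0.40819803, -0.81043494,  0.61259629]), 'orientation': array([ 0.85611912, -0.07614175,  0.03585534, -0.50987929])}
0.1 [ 9.77947940e-01  2.08846994e-01 -7.33370210e-05 -8.69047511e-04] 0.08541510211112928 [ 0.19562745 -0.46686658  0.29773382]
```

View pics/top0.png

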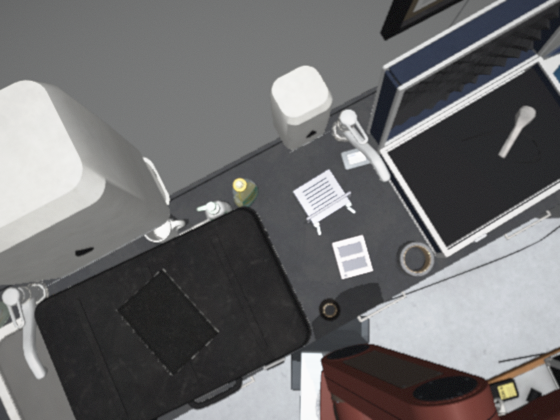

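View pics/side0.png

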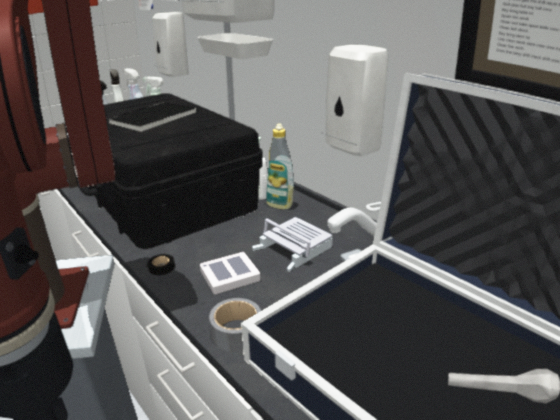

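The top view shows the stand at about (322,195), the pack at (352,257) in front of its mouth, and the tape at (415,258). A black suitcase lies to the left and an open case to the right. In the side view the keeper stands up at about (285,235). I'll zoom in on both.

```bash
cat >h.py <<'E'
from workcell import arm,hand,planner,vision
import cv2,numpy as np
from scipy.spatial.transform import Rotation as R
from scipy.optimize import least_squares
def K(c): return np.array([[c["fx"],0,c["cx"]],[0,c["fy"],c["cy"]],[0,0,1.]]),np.array([c["k1"],0,0,0.])
def proj(c,P):
    P=np.atleast_2d(P); Rm=R.from_quat(c["orientation"]).inv(); k,d=K(c)
    return cv2.projectPoints(Rm.apply(P-c["origin"]).reshape(-1,1,3),np.zeros(3),np.zeros(3),k,d)[0][:,0]
def unproj(c,uv,z):
    k,d=K(c); s=cv2.undistortPoints(np.array(uv,float).reshape(-1,1,2),k,d)[:,0]
    v=R.from_quat(c["orientation"]).apply(np.c_[s,np.ones(len(s))]); o=np.array(c["origin"])
    return o+v*((z-o[2])/v[:,2])[:,None]
def crop(c,name,x0,y0,w,h,f):
    cv2.imwrite(name,cv2.resize(c["img"][y0:y0+h,x0:x0+w,::-1],None,fx=f,fy=f,interpolation=cv2.INTER_CUBIC))
E
python3 - <<'E'
from h import *
c=vision.capture("top"); crop(c,"pics/t1.png",285,165,150,120,5)
print(unproj(c,[(322,195),(352,257),(415,258),(330,308),(302,345),(265,220)],0).round(3))
c=vision.capture("side"); crop(c,"pics/s1.png",190,200,150,110,5)
E
```

```text
[[ 0.619  0.107  0.   ]
 [ 0.433  0.014  0.   ]
 [ 0.435 -0.175  0.   ]
 [ 0.281  0.077  0.   ]
 [ 0.172  0.158  0.   ]
 [ 0.538  0.279  0.   ]]
```

View pics/t1.png

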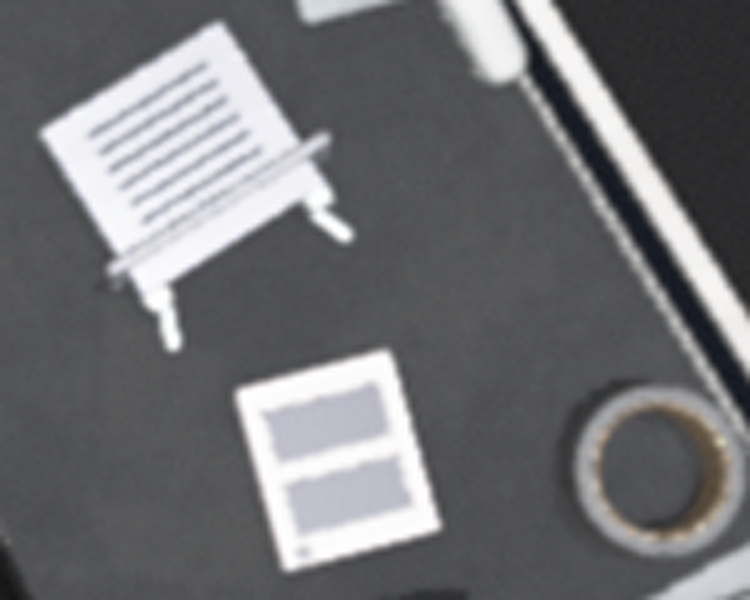

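View pics/s1.png

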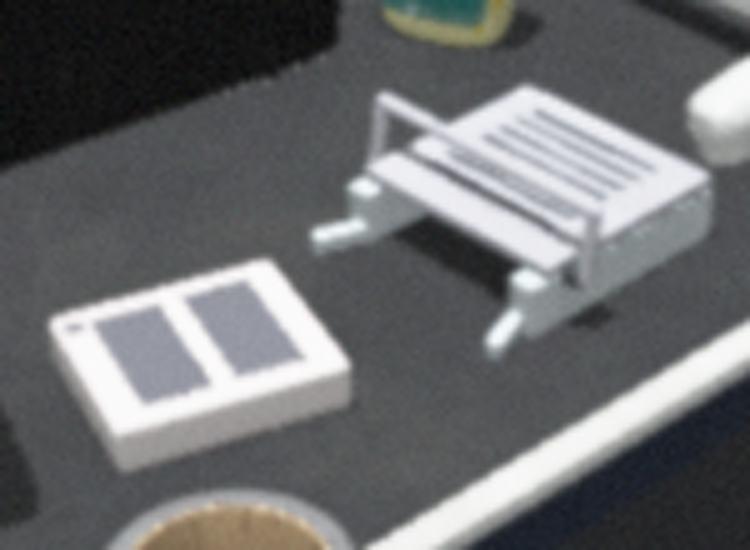

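Top crop, in crop pixels:
- **Pack top corners:** (235,390), (388,350), (442,527), (285,572).
- **Stand cover corners:** (40,132), (222,22), (325,182), (150,288).
- **Keeper bar:** (110,270) to (328,138).

Side crop:
- **Pack top corners:** (50,325), (270,260), (350,368), (120,438).
- **Cover corners:** (528,85), (712,182), (560,268), (370,170).
- **Keeper bar:** about (383,97) to (595,220).

Next I fit the poses.

```bash
cat >fit.py <<'E'
from h import *
ct=vision.capture("top");cs=vision.capture("side")
f=lambda l,x0,y0:(np.array(l,float)+.5)/5-.5+[x0,y0]
# pack order: far-left, far-right, near-right, near-left (stand-like x forward)
pt=f([(235,390),(388,350),(442,527),(285,572)],285,165); ps=f([(50,325),(270,260),(350,368),(120,438)],190,200)
# side view: left = robot side. near-left(50,325), far-left(270,260), far-right(350,368), near-right(120,438)
ps=ps[[1,2,3,0]]
st=f([(40,132),(222,22),(325,182),(150,288)],285,165); ss=f([(528,85),(712,182),(560,268),(370,170)],190,200)
kt=f([(110,270),(328,138)],285,165); ks=f([(383,97),(595,220)],190,200)
def T(p,L):
    c,s=np.cos(p[2]),np.sin(p[2]); L=np.array(L,float); return np.c_[p[0]+c*L[:,0]-s*L[:,1],p[1]+s*L[:,0]+c*L[:,1],L[:,2]]
pk=lambda p:T(p,[(.055,.0475,.024),(.055,-.0475,.024),(-.055,-.0475,.024),(-.055,.0475,.024)])
sd=lambda p:T(p,[(p[3],.0635,.036),(p[3],-.0635,.036),(-.046,-.0635,.036),(-.046,.0635,.036)])
kp=lambda p:T(p,[(-.03-.034*np.cos(p[4]),y,.026-.0085*0+.034*np.sin(p[4])) for y in(.072,-.072)])
def res(q):
    o=q[8:10]
    s=lambda P:P
    return np.r_[(proj(ct,pk(q[:3]))-pt).ravel(),(proj(cs,pk(q[:3]))-ps-o).ravel(),(proj(ct,sd(q[3:8]))-st).ravel(),(proj(cs,sd(q[3:8]))-ss-o).ravel(),(proj(ct,kp(q[3:8]))-kt).ravel(),(proj(cs,kp(q[3:8]))-ks-o).ravel()]
q=least_squares(res,[.43,.01,.3,.62,.1,.5,.065,1.8,0,0],loss="soft_l1").x
print("pack",q[:3].round(4),"stand",q[3:8].round(4),"side px off",q[8:]); print(res(q).reshape(-1,2).round(1).tolist())
d=q[:2]-q[3:5];c,s=np.cos(q[5]),np.sin(q[5]);print("pack in stand",c*d[0]+s*d[1],-s*d[0]+c*d[1],q[2]-q[5])
E
python3 fit.py
```

```text
pack [0.4345 0.0167 0.2944] stand [0.6034 0.1066 0.5856 0.0658 1.6279] side px off [ 0.30046327 -1.44427504]
[[-0.0, 0.1], [0.1, -0.3], [-0.1, 0.3], [0.3, -0.0], [-0.0, 0.2], [0.8, -0.2], [-0.3, -0.0], [-0.3, -0.4], [0.5, 0.1], [0.1, -0.2], [-0.2, -0.8], [-1.3, 0.6], [0.1, 0.9], [0.2, -0.5], [-1.1, 0.2], [0.0, -0.5], [1.3, -0.1], [-0.6, 0.2], [0.2, 1.9], [0.2, -0.5]]
pack in stand -0.19042544805424666 0.018454842064979604 -0.29126599744562787
```

```bash
cat >>h.py <<'E'
S=np.array([.6034,.1066,.5856])
def W(x,y,z,s=S): 
    c,n=np.cos(s[2]),np.sin(s[2]); return [s[0]+c*x-n*y,s[1]+n*x+c*y,z]
def Q(a=S[2]): return (R.from_euler("z",a)*R.from_euler("x",np.pi)).as_quat()
E
cat > nudge.py <<'E'
from h import *
P=np.array([.4345,.0167,.2944])
p=np.array(W(-.027,.0475,0,P)); c,n=np.cos(S[2]),np.sin(S[2])
at=lambda d,z:[p[0]+c*(-.011)-n*(.0145+d),p[1]+n*(-.011)+c*(.0145+d),z]
hand.move_gripper(0)
print(arm.read_state()["finger_gap"],arm.read_state()["time_s"])
arm.move_ptp(at(.025,.15),Q()); print(arm.read_state()["qpos"],arm.read_state()["time_s"])
arm.movel(at(.025,.007),max_speed=.12)
arm.movel(at(-.024,.007),max_speed=.05); print(arm.read_state()["ft_force"])
arm.movel(at(.03,.007),max_speed=.12)
arm.movel(at(.03,.13),max_speed=.2)
arm.move_ptp(W(-.32,-.0,.16),Q())
hand.move_gripper(.055); s=arm.read_state(); print(s["time_s"],s["tcp_pos"],s["finger_gap"])
c=vision.capture("top"); crop(c,"pics/t2.png",285,165,150,120,5)
c=vision.capture("side"); crop(c,"pics/s2.png",190,200,150,110,5)
E
python3 nudge.py
```

```text
6.173826163812344e-06 1.0667
[ 5.89929756e-03 -3.53794419e-01  2.22677912e+00 -1.92310508e-04
  1.26804919e+00  9.92064598e-01] 3.4333
[-0.31621256  0.00660429 -1.11872922]
8.525 [ 0.33680797 -0.07005014  0.16002168] 0.054552610044859846
```

View pics/t2.png

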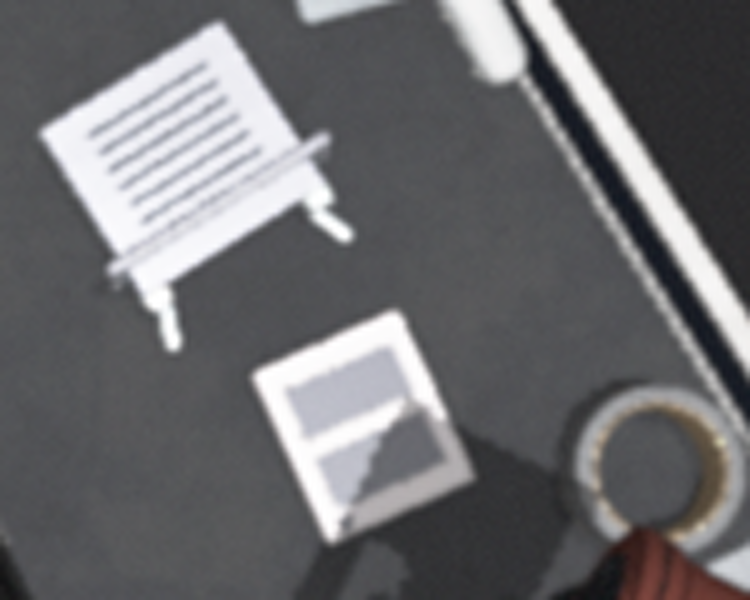

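View pics/s2.png

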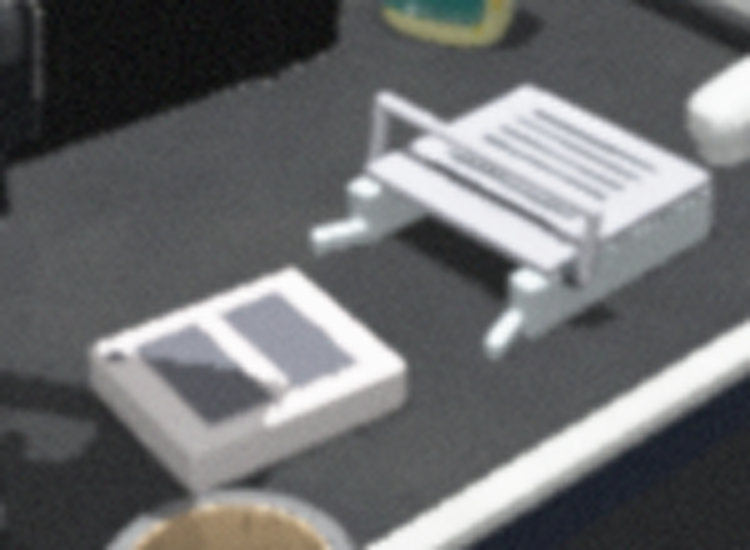

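The pack has moved. Its top corners in the top crop are now (252,375), (400,310), (475,480) and (333,545), still turned slightly. I'll compute its pose in the stand frame.

```bash
python3 - <<'E'
from h import *
c=vision.capture("top")
p=unproj(c,(np.array([(252,375),(400,310),(475,480),(333,545)])+.5)/5-.5+[285,165],.024)[:,:2]
m=(p-S[:2])@R.from_euler("z",S[2]).as_matrix()[:2,:2]
print(m.round(4),m.mean(0)); d=m[0]+m[1]-m[2]-m[3]; print(np.arctan2(d[1],d[0]))
print(arm.read_state()["time_s"])
E
```

```text
[[-0.1217  0.0345]
 [-0.1359 -0.061 ]
 [-0.2434 -0.0436]
 [-0.2309  0.048 ]] [-0.18298761 -0.00552282]
-0.14212523250370962
8.675
```

```bash
python3 - <<'E'
from h import *
arm.movel(W(-.285,0,.16)); arm.movel(W(-.285,0,.005),max_speed=.12)
print(arm.movel(W(-.13,0,.005),max_speed=.04,contact_N=12), arm.read_state()["ft_force"])
print(arm.movel(W(-.05,0,.005),max_speed=.03,contact_N=10))
s=arm.read_state(); d=np.array(s["tcp_pos"][:2])-S[:2]; print(s["time_s"],s["ft_force"],d@R.from_euler("z",S[2]).as_matrix()[:2,:2])
c=vision.capture("side"); crop(c,"pics/s3.png",190,180,150,110,5)
E
```

```text
False [-1.46540072 -0.61872903 -0.75277902]
True
16.4 [-0.13000847  0.98243733 -0.32527835] [-0.06780274  0.00034192]
```

View pics/s3.png

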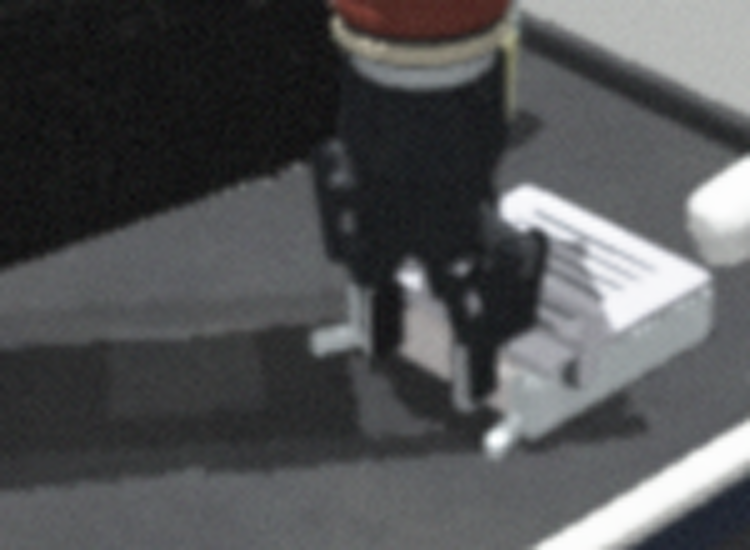

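The pack is nearly in, with the fingers 5 mm short of the nominal home. I'll press harder to tell the back stop from a jam.

```bash
python3 - <<'E'
from h import *
M=R.from_euler("z",S[2]).as_matrix()[:2,:2]
loc=lambda:(np.array(arm.read_state()["tcp_pos"][:2])-S[:2])@M
for y in(0,):
    print(arm.movel(W(-.05,y,.005),max_speed=.02,contact_N=25),loc(),arm.read_state()["ft_force"])
    arm.hold(.3); print(loc(),arm.read_state()["ft_force"])
arm.movel(W(-.10,0,.005),max_speed=.1); arm.movel(W(-.12,0,.16),max_speed=.2); arm.move_ptp(W(-.32,-.0,.2),Q())
print(arm.read_state()["time_s"])
c=vision.capture("top"); crop(c,"pics/t4.png",285,165,80,80,5);a=cv2.imread("pics/t4.png")
c=vision.capture("side"); crop(c,"pics/s4.png",235,210,80,80,5);b=cv2.imread("pics/s4.png")
cv2.imwrite("pics/b4.png",np.hstack([a,b]))
E
```

```text
True [-0.06798601  0.0010733 ] [-0.81172026 -1.16461221 -0.01214696]
[-0.06844216  0.00142987] [ 0.80270728 -0.8012995  -0.40559629]
19.4333
```

View pics/b4.png

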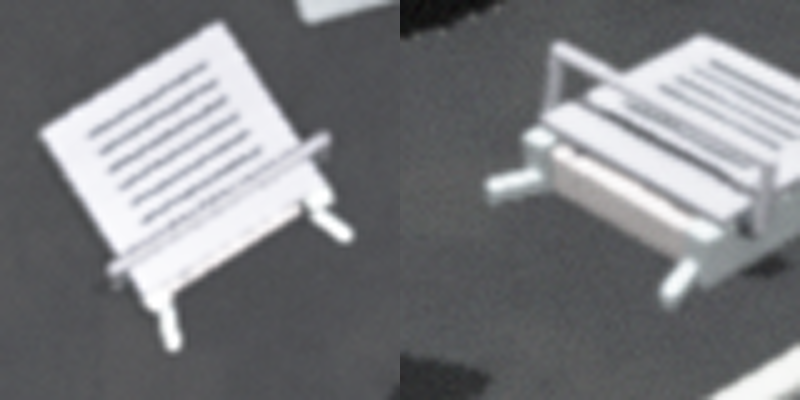

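The pack is square in the slot, with a thin strip showing in front of the cover, and the keeper is still open. I'll check the depth with brightness profiles.

```bash
python3 - <<'E'
from h import *
xs=np.arange(-.074,.080,.002)
for n,off in(("top",[0,0]),("side",[-.30,1.44])):
    c=vision.capture(n); g=c["img"].mean(2).astype(np.float32)
    for lab,z,sl in(("z0",0.,xs[:22]),("z24",.024,xs[:22]),("z36",.036,xs[:22]),("back",.036,np.arange(.052,.080,.002))):
        prof=[]
        for y in np.arange(-.035,.036,.005) if lab!="back" else np.arange(-.05,.051,.005):
            uv=(proj(c,[W(x,y,z) for x in sl])+off).astype(np.float32)
            prof.append(cv2.remap(g,uv[:,:1],uv[:,1:],cv2.INTER_LINEAR)[:,0])
        print(n,lab,"x0=%.3f"%sl[0],np.mean(prof,0).round().astype(int).tolist())
E
```

```text
top z0 x0=-0.074 [82, 82, 82, 82, 82, 82, 81, 81, 91, 125, 180, 224, 239, 239, 240, 244, 246, 247, 246, 246, 246, 243]
top z24 x0=-0.074 [82, 82, 82, 82, 82, 82, 81, 83, 101, 148, 203, 235, 240, 239, 242, 245, 246, 246, 246, 246, 244, 239]
top z36 x0=-0.074 [82, 82, 82, 82, 82, 81, 81, 84, 109, 160, 214, 238, 239, 239, 243, 245, 246, 246, 246, 245, 243, 236]
top back x0=0.052 [216, 233, 240, 241, 242, 241, 233, 206, 156, 111, 87, 81, 81, 81, 82]
side z0 x0=-0.074 [84, 84, 84, 84, 85, 85, 85, 85, 85, 87, 94, 107, 125, 143, 153, 157, 159, 159, 160, 162, 168, 183]
side z24 x0=-0.074 [129, 144, 152, 157, 159, 160, 162, 166, 176, 198, 222, 239, 245, 242, 228, 201, 171, 157, 166, 190, 216, 232]
side z36 x0=-0.074 [160, 165, 177, 201, 225, 240, 243, 237, 218, 187, 162, 157, 175, 203, 225, 236, 239, 240, 240, 239, 238, 235]
side back x0=0.052 [198, 206, 221, 231, 236, 237, 234, 223, 199, 165, 132, 108, 95, 92, 92]
```

The profiles put the pack's edge within about 2 mm of home. I'll confirm with one more push with the fingers shut, which rules out the open fingers having hit the cheeks. Then I'll swing the keeper.

```bash
python3 - <<'E'
from h import *
M=R.from_euler("z",S[2]).as_matrix()[:2,:2]
loc=lambda:((np.array(arm.read_state()["tcp_pos"][:2])-S[:2])@M).round(4)
F=lambda:arm.read_state()["ft_force"].round(1)
hand.move_gripper(0)
arm.move_ptp(W(-.12,0,.12),Q()); arm.movel(W(-.10,0,.008),max_speed=.15)
print(arm.movel(W(-.045,0,.008),max_speed=.03,contact_N=20),loc(),F())
arm.movel(W(-.10,0,.008),max_speed=.1); arm.movel(W(-.10,0,.12),max_speed=.2)
print(arm.read_state()["time_s"])
# keeper from behind
arm.movel(W(.0,0,.12),max_speed=.2)
print(arm.movel(W(.0,0,.041),max_speed=.1,contact_N=6),arm.read_state()["tcp_pos"][2])
print(arm.movel(W(-.068,0,.041),max_speed=.05,contact_N=15),loc(),F())
arm.movel(W(-.068,0,.10),max_speed=.15)
print(arm.read_state()["time_s"])
c=vision.capture("side"); crop(c,"pics/s5.png",190,180,150,110,5)
E
```

```text
True [-0.0678  0.0004] [-0.4  0.7  0.3]
24.2917
False 0.04173368221813842
True [-0.0468  0.0002] [ 1.4  0.1 -0.4]
27.375
```

View pics/s5.png

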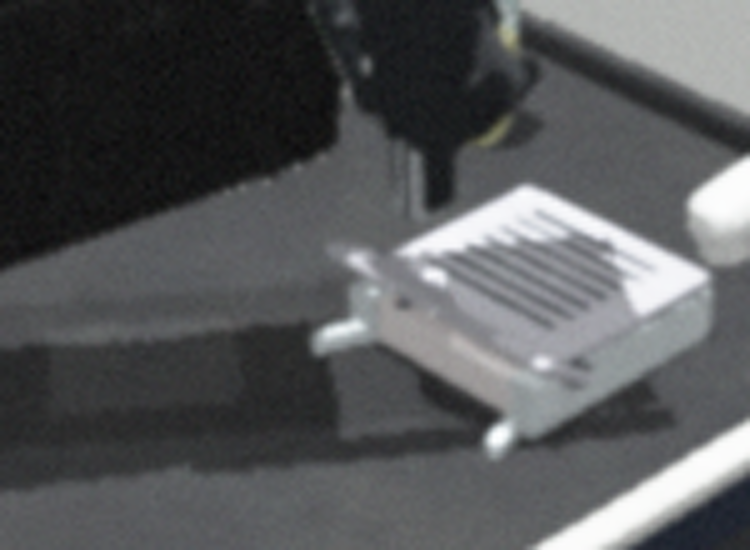

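The shut fingers stop at the same place, so the pack is home. In the side view the bar now hangs low in front of the cover, from (335,250) to (580,380). I'll press it down from above.

```bash
python3 - <<'E'
from h import *
arm.movel(W(-.074,0,.08),max_speed=.15)
print(arm.movel(W(-.074,0,.017),max_speed=.03,contact_N=12),arm.read_state()["tcp_pos"][2],arm.read_state()["ft_force"])
arm.movel(W(-.076,0,.10),max_speed=.15); arm.move_ptp(W(-.32,0,.2),Q())
print(arm.read_state()["time_s"])
c=vision.capture("side"); crop(c,"pics/s6.png",220,200,110,90,6)
E
```

```text
True 0.04388863466559785 [-1.52269986 -0.73891601  0.18997734]
30.4667
```

View pics/s6.png

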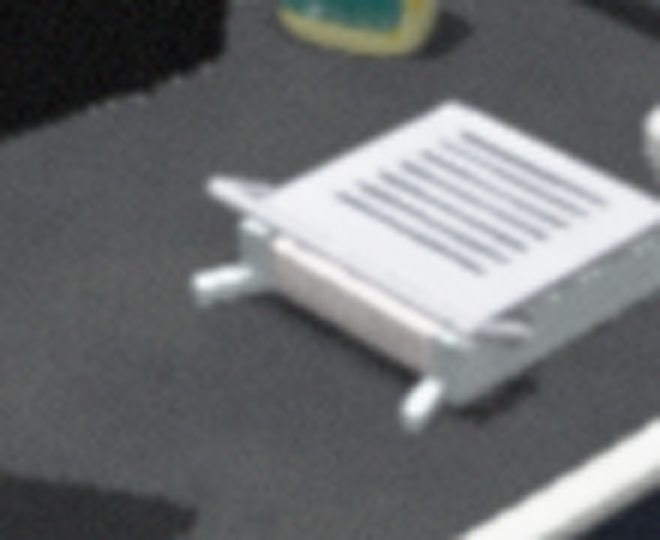

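The bar is about 0.45 rad from shut, and the press stopped on the first contact spike. I'll press again from there with a higher threshold.

```bash
python3 - <<'E'
from h import *
arm.move_ptp(W(-.071,0,.09),Q())
arm.movel(W(-.071,0,.05),max_speed=.1)
for z in(.04,.034,.028,.0225,.0205):
    r=arm.movel(W(-.071,0,z),max_speed=.015,contact_N=35); print(z,r,arm.read_state()["tcp_pos"][2].round(4),arm.read_state()["ft_force"].round(1))
    if r: break
arm.movel(W(-.073,0,.10),max_speed=.15); arm.move_ptp(W(-.32,0,.2),Q())
print(arm.read_state()["time_s"])
c=vision.capture("side"); crop(c,"pics/s7.png",220,200,110,90,6)
E
```

```text
0.04 False 0.0399 [-0.3 -0.   0.8]
0.034 False 0.0338 [-0.1 -0.5  0.1]
0.028 False 0.0278 [ 0.1 -0.1 -0.1]
0.0225 False 0.0223 [-0.7 -0.2  0.2]
0.0205 False 0.0213 [-2.8 -0.8  7.3]
36.5667
```

View pics/s7.png

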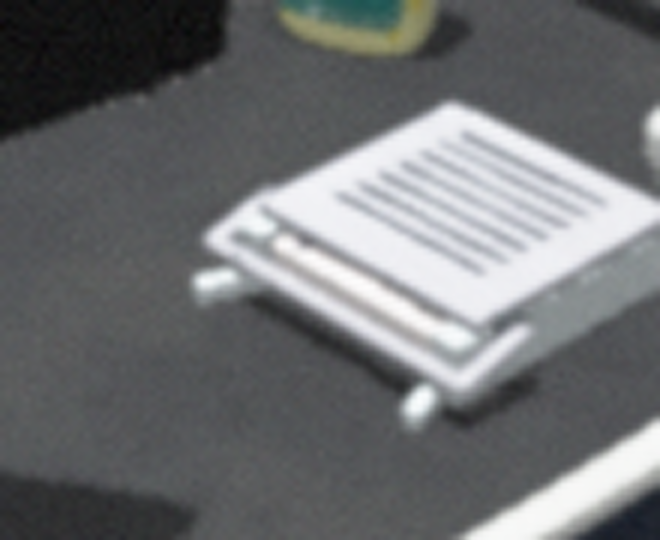

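The bar now lies across the mouth, from (207,240) to (458,385). It met its stop at z = 21.3 mm, where 21.5 mm is shut, and the pack is home behind it.

```bash
python3 -c "
from workcell import arm
print(arm.job_done(),arm.read_state()['time_s'])"
```

```text
the job is handed in; nothing more can be done
the job is handed in; nothing more can be done
```

The job is handed in, with no verdict returned: the cool pack is home against the back stop, the keeper was pressed down to its stop, and I saw no bystander moved.

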